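Clamp the honey jar in the crank vise

TASK

Clamp the honey jar in the jar vise so that its lid could be unscrewed: swing the red folding grip fully out so that it stands upright, turn the crank by it clockwise (seen from above) until the jar is pushed against the end jaw and held firmly, but stop there and do not crush the glass, then fold the red grip back flat along the crank arm and let go. Work the vise by its crank only, keep the jar upright and leave the other things alone.

Things in the scene. Friction and masses are not known exactly. Their poses are not given: they have to be found in the camera images.
- vise: Jar vise, fixed to the worktop: grey base plate 104 x 285 x 10 mm with a white gearbox 80 x 80 mm, top 106 mm above the worktop, and the crank on it. Origin on the worktop under the crank's upright axis. Its y axis points along the base from the gearbox to the jar and the end jaw (base from y -60 to +225 mm); z up.
- hub (a point): Point on the crank's upright axis at the height of the arm's top face, 132 mm above the worktop.
- crank (a joint): Crank angle, rad; grows clockwise seen from above, driving the jaw 8 mm per rad to the jar. At 0 the steel arm (12 mm wide, 8 thick, underside 124 mm up) points from the hub along the vise's -x axis. Stiff: 0.25 N m friction (4 N at the grip), stays where left, holds 30 N of clamp force by itself (more springs back to that). Each 10 N of clamp force adds 1.2 N at the grip. Travel -0.3 to 8.5.
- fold_hinge (a point): Middle of the grip's hinge pin at the outer end of the crank arm, 65 mm from the crank's axis, 152 mm above the worktop. The pin is level and square to the arm.
- fold (a joint): Grip's angle about its hinge, rad: 0 folded flat, lying above the arm and pointing to the hub with 11 mm of air under it; 1.571 upright, against its stop. Stays where it is left (friction about 0.12 N m).
- grip (a point): Point on the axis of the red grip, 40 mm from its hinge. The grip is a red plastic sleeve, 18 mm in diameter, from 12 to 58 mm from the hinge, that spins freely on its pin. Folded, the point is 152 mm above the worktop; upright, 192 mm.
- jaw: Moving jaw with a sprung rubber face (gives 1 mm per 12 N) 62 mm wide, 24 to 78 mm up. Its origin is the vise's when joint crank is 0 and moves along the vise's y axis; the rubber face is 65 mm along +y from it. The V-shaped end jaw beyond the jar is bolted in slots; its place differs each time by up to 14 mm and is not measured, so the stop must be felt.
- jar: Honey jar, glass, yellow lid, 71 mm in diameter, 101 mm high, about 0.4 kg, loose; origin at the centre of its underside. It stands on the vise's base (10 mm up) between the jaw and the V-shaped end jaw, 4 to 9 mm short of the end jaw: it is first pushed there, sliding lightly (2 to 4 N). Wanted clamp force 10 N or more; over 50 N breaks the glass.
- onion: Brown onion 79 mm across on the cutting board at the left; bystander.
- lemon: Lemon, 72 mm long, on the cutting board; bystander.
- mason_jar: Orange-filled jar with a white lid, 86 mm in diameter, 134 mm high, at the right; bystander.
- spice: Spice jar with a black lid, 40 mm in diameter, 105 mm high, at the right; bystander.
Not all that is in view belongs to the job. What is shaped like the jar but blue or pink is not meant.

How it is judged:
By the outcome, as a careful person would: the job done as asked, in the order asked, and still so for the second after the job is handed in, with the robot touching nothing.
It also fails if it takes over 72 s, if anything falls off the work surface, if the arm or the gripper's body presses on something with over 40 N, if the wrist force passes 120 N, or if a joint passes its speed limit or range.

ROBOT

A 6-joint arm with a two-finger parallel gripper is mounted at the origin on a cart in front of the work surface, level with it; the furniture and walls round the work are solid. World frame = base frame: x ahead of the robot, y to its left, z up, the work surface at z = 0. Lengths are in m, angles in rad, forces in N, time in s.
With the tool pointing down it reaches from about 0.375 to 0.9 m from the base axis. Payload 3.1 kg.
Tool frame: the origin (TCP) lies midway between the tips of the shut fingers; the grasp point (between the pads) lies 19 mm behind it; z points along the fingers, y is the line along which they close (so a half turn about z gives the same grasp; the last joint's range is limited). The gripper opens to 85 mm and grips with 20 to 120 N. Pads are 22 mm wide; open, the fingers measure 114 mm over their backs; the gripper's body (76 mm by 85 mm) begins 54 mm behind the grasp point. The pads swing forward as they close: fully open they stand 13 mm farther back than shut.
Start: joints at [1.071, 0.527, 1.433, -0, 1.181, -0.178], TCP at [0.198, 0.593, 0.231] pointing down, gripper open.
Joint ranges: [-3.08, 3.08], [-0.75, 2.2], [0.22, 2.44], [-1.43, 4.57], [0, 2.65], [-2.85, 2.85]. Speed limits (rad/s): [2.79, 2.79, 3.14, 3.14, 3.14, 3.14].

INTERFACE

Orientations are given as a unit quaternion [x, y, z, w].
In Python, from station import manip gives the robot as it stands.
- The arm moves only by the tool step_arm, never from a script. Its argument "targets" is text: rows parted by semicolons, each of 4 numbers parted by spaces: the shift along the tool's x, y, z in mm, then the turn about the tool's z in degrees. A call has 1 to 12 rows; each row is the pose to reach, as a shift and turn from the pose commanded when the call began, along the tool's axes at that moment; what a row does not reach only later rows make up. A row lasts 1/10 s, in which the tool goes at most 50 mm and 8.59 degrees, less where a joint would pass 70% of its speed; a pose out of reach is approached as far as the arm can. A call with a gripper value outside its range is refused whole. "gripper" is the closure, from 0 (fully open) to 1 (shut), set as the call begins (left out, the last holds). The fingers move at their own pace and stop on an object; "squeeze" is the grip in N (left out, the last holds). Time passes only in rows, so rows that repeat a pose let the fingers close. It gives the time, the measured TCP pose, the force, the opening and the grip force at its end, in the units of the state.
- manip.sense(): the state, without advancing time (a new reading comes with each control period).
- manip.snapshot(name): name is "scene" or "top"; returns the picture (400x640x3 uint8, red, green, blue); there is no depth.
- manip.get_calibration(name): a dict with "fov_y" (degrees; the focal length in pixels is half the picture's height over the tangent of half this angle, whatever the lens; pixels are square), "cx", "cy" (the principal point, pixels), "extrinsics" (4x4, takes a point from camera to world coordinates). Camera axes: x right, y down, z forward; pixel columns grow to the right and rows downward; lengths in m; the calibration is good to about 2 mm. A picture is of the moment at which its call begins. get_calibration takes no time and is no camera call.
- manip.sign_off(): hands the job in; it is judged then, once.
Trained networks look in the newest picture that a camera, given by its name, has taken for a name from the list of things; names that differ only in an ending like _2 or _b are one class to them, and where a whole thing is asked for, a point or a joint stands for the part that bears it (a point fixed in the world has none). Each returns a list of dicts, best first, with "p" (0 to 1); they miss things now and then, are a little off and sometimes report something else, mostly with a low value. They report only what shows in the picture. A call takes as long as a camera call. They do not tell look-alikes from the thing itself.
- manip.recognise(camera, query): "position" ([column, row] in pixels, amid what is visible of it).
- manip.masks_of(camera, query): "pixels" (400x640 bool, what is visible of it) and "position" ([column, row] in pixels, amid what is visible of it).
- manip.mark_of(camera, query): "position" ([column, row] in pixels: a listed point, or the origin of a listed thing).
The state is a dict: "t": time; "q": joint angles; "qd": joint speeds; "tau": joint torques, N m; "tcp_pos": TCP position; "tool_rot": TCP orientation; "force": force on the tool from outside, world axes, zero at the start; "ft_torque": the same for the moment, N m; "finger_gap": opening from 0.0 (shut) to 1.0 (fully open); "gripper_force": force on a finger pad.
Only numpy, scipy, OpenCV 4.12 (cv2) and the standard library are available. Lean on these libraries where they do the work, as an engineer would, in place of code of your own. Each camera call takes 0.05 s, during which the arm holds its last target. There are 200 camera calls.

## Working session

There is one attempt and no reset: what is moved stays moved. The work goes in short steps, Python scripts to look and compute and a tool call to move; the robot and the scene stay as the last step left them, time stands still between calls to the robot, and variables do not carry over. Pictures are saved under pics/ and viewed, at most 10 in all, crops included, and the job is handed in when it is done.

Besides the shell and the picture viewer there is one more tool, called after ">>>" as name(argument=value, ...) on one line, values as JSON. step_arm: Moves the arm, as the interface text tells. Its arguments: {"type":"object","properties":{"targets":{"type":"string"},"gripper":{"type":"number"},"squeeze":{"type":"number"}},"required":["targets"]}

```bash
mkdir -p pics
cat > h.py <<'E'
import numpy as np, cv2
from station import manip
from scipy.spatial.transform import Rotation as R
def ray(cam,px):
    c=manip.get_calibration(cam);f=200/np.tan(np.radians(c["fov_y"])/2)
    E=np.array(c["extrinsics"]);d=E[:3,:3]@np.array([(px[0]-c["cx"])/f,(px[1]-c["cy"])/f,1])
    return E[:3,3],d
def atz(cam,px,z):
    o,d=ray(cam,px);return o+d*(z-o[2])/d[2]
def proj(cam,P):
    c=manip.get_calibration(cam);f=200/np.tan(np.radians(c["fov_y"])/2)
    E=np.array(c["extrinsics"]);p=E[:3,:3].T@(np.array(P)-E[:3,3]);return [c["cx"]+f*p[0]/p[2],c["cy"]+f*p[1]/p[2]]
def save(cam,name):
    im=manip.snapshot(cam);cv2.imwrite(f"pics/{name}.png",im[:,:,::-1]);return im
E
python3 - <<'E'
from h import *
np.set_printoptions(precision=4,suppress=True)
a=save("scene","s0");b=save("top","t0")
cv2.imwrite("pics/both0.png",np.vstack([a,b])[:,:,::-1][::1,::1])
Z={"hub":.132,"fold_hinge":.152,"grip":.152,"vise":0,"jar":.01,"jaw":0}
for c in("scene","top"):
    k=manip.get_calibration(c);print(c,k["fov_y"],k["cx"],k["cy"],np.array(k["extrinsics"]))
    for q,z in Z.items():
        for r in manip.mark_of(c,q)[:3]: print(c,q,round(r["p"],2),np.array(r["position"]),atz(c,r["position"],z))
s=manip.sense();print(s["t"],s["tcp_pos"],s["tool_rot"],s["force"],s["finger_gap"])
E
```

```text
scene 56.529680235602456 314.0418619515211 193.56893670662728 [[ 0.743  -0.4121  0.5273 -0.1324]
 [-0.6689 -0.4324  0.6046 -0.846 ]
 [-0.0211 -0.802  -0.597   0.8471]
 [ 0.      0.      0.      1.    ]]
scene fold_hinge 0.76 [341.  194.7] [ 0.5383 -0.2043  0.152 ]
scene grip 0.39 [326.6 200.8] [ 0.4846 -0.1959  0.152 ]
scene jar 0.97 [307.1 214. ] [ 0.5089 -0.0707  0.01  ]
scene jar 0.92 [274.  198.6] [0.4783 0.0812 0.01  ]
scene jaw 0.59 [414.3 325.2] [ 0.4235 -0.5867  0.    ]
top 51.372120999671985 324.9521167174327 203.72155972360824 [[-0.0147 -0.9888  0.1485  0.2792]
 [-0.9998  0.0166  0.0115 -0.1073]
 [-0.0139 -0.1483 -0.9888  1.5158]
 [ 0.      0.      0.      1.    ]]
top hub 0.72 [360.  210.6] [ 0.4617 -0.2083  0.132 ]
top hub 0.55 [356.1 188.3] [ 0.5379 -0.1972  0.132 ]
top fold_hinge 0.45 [357.2 188.6] [ 0.5331 -0.1995  0.152 ]
top grip 0.52 [360.1 203.1] [ 0.4841 -0.2079  0.152 ]
top vise 0.81 [354.8 217.9] [ 0.4524 -0.1982  0.    ]
top jar 0.88 [317.2 207. ] [ 0.4936 -0.0612  0.01  ]
top jar 0.66 [272.4 209.7] [0.4863 0.103  0.01  ]
top jar 0.62 [396.6 202.7] [ 0.5046 -0.3516  0.01  ]
top jaw 0.59 [231.5 197.1] [0.5374 0.2565 0.    ]
top jaw 0.49 [352.  212.3] [ 0.4733 -0.1884  0.    ]
top jaw 0.28 [358.2 187.5] [ 0.5654 -0.2136  0.    ]
0.7 [0.1976 0.5929 0.2313] [0.1602 0.9871 0.     0.    ] [ 0.4964 -1.2863 -0.7975] 0.9980484709843214
```

View pics/s0.png

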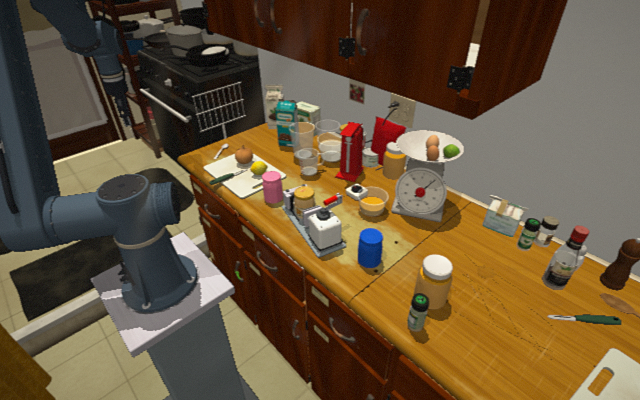

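View pics/t0.png

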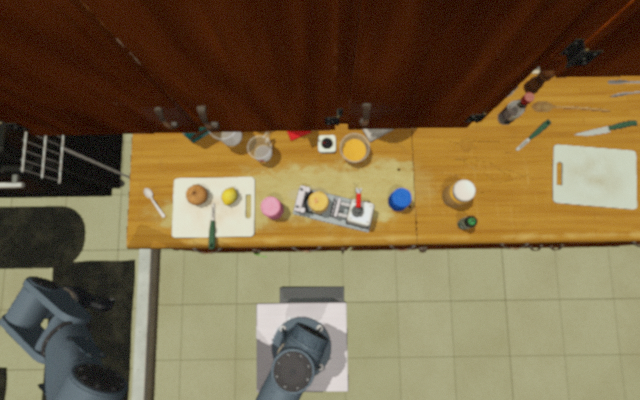

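The wide views show the vise running from the gearbox (about 360,212 in top) to the jar with its yellow lid (317,202), with blue and pink decoys beside it. I'll zoom in on the vise.

Run:
```python
from h import *
np.set_printoptions(precision=4,suppress=True)
a=cv2.imread("pics/s0.png")[170:260,270:360];b=cv2.imread("pics/t0.png")[170:240,285:385]
A=cv2.resize(a,(400,400),interpolation=cv2.INTER_CUBIC);B=cv2.resize(b,(400,280),interpolation=cv2.INTER_CUBIC)
B=cv2.copyMakeBorder(B,0,120,0,0,cv2.BORDER_CONSTANT)
cv2.imwrite("pics/z0.png",np.hstack([A,B]))
# red pixels
for n,(x0,x1,y0,y1),c in (("s0",(310,350,185,225),"scene"),("t0",(345,375,180,225),"top")):
    im=cv2.imread(f"pics/{n}.png").astype(int);m=np.zeros(im.shape[:2],bool)
    m[y0:y1,x0:x1]=True;m&=(im[:,:,2]>120)&(im[:,:,1]<70)&(im[:,:,0]<70)
    p=np.argwhere(m)[:,::-1];mu=p.mean(0);u=np.linalg.svd(p-mu)[2][0];t=(p-mu)@u
    print(c,len(p),mu,u,t.min(),t.max(),atz(c,mu,.152),atz(c,mu+u*t.min(),.152),atz(c,mu+u*t.max(),.152))
for q,z in (("jar",.111),):
  pass
# base plate: 4 corners via vise mask
m=manip.masks_of("top","vise")[0];print(m["p"],m["position"],m["pixels"].sum())
p=np.argwhere(m["pixels"])[:,::-1].astype(np.float32);r=cv2.minAreaRect(p);print(r)
for k in cv2.boxPoints(r): print(k,atz("top",k,.01))
for q in manip.masks_of("top","jar")[:3]: print(q["p"],q["position"])
```

```text
scene 58 [330.5 199.5] [-0.8998  0.4363] -6.503113340652376 6.503113340652376 [ 0.4977 -0.1994  0.152 ] [ 0.5208 -0.2015  0.152 ] [ 0.4751 -0.1973  0.152 ]
top 40 [358.05 201.15] [0.0212 0.9998] -6.170888930483798 5.8900473084451175 [ 0.4907 -0.2012  0.152 ] [ 0.5115 -0.2014  0.152 ] [ 0.471  -0.2011  0.152 ]
0.68 [345.7, 215.0] 1611
((335.2725830078125, 203.3843994140625), (78.08820343017578, 41.11944580078125), 14.42077350616455)
[292.3384 213.5728] [0.4709 0.03   0.01  ]
[302.5789 173.7489] [ 0.6189 -0.0085  0.01  ]
[378.2067 193.196 ] [ 0.541  -0.2857  0.01  ]
[367.9663 233.0199] [ 0.3955 -0.2438  0.01  ]
0.93 [400.7, 198.6]
0.76 [319.3, 201.4]
0.58 [270.6, 208.7]
```

View pics/z0.png

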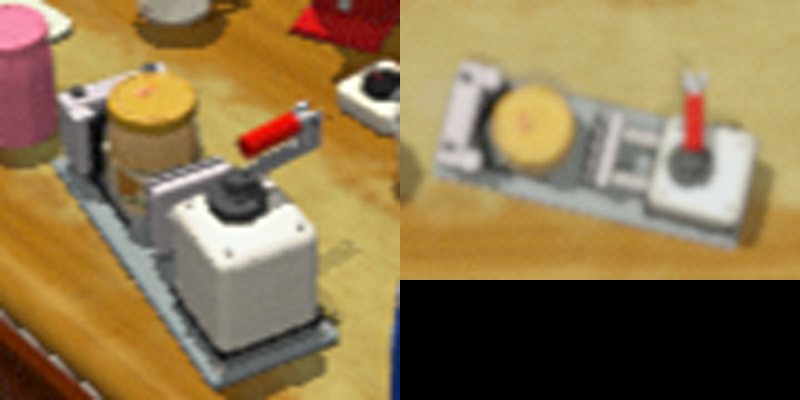

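The zoom shows the grip folded, with the arm pointing roughly along world +x. The hinge is near top (357,189), the hub near (357,211), and the jar lid near (318,201).

```bash
cat >> h.py <<'E'
def tri(a,b):
    (o1,d1),(o2,d2)=ray("scene",a),ray("top",b)
    s=np.linalg.lstsq(np.c_[d1,-d2],o2-o1,rcond=None)[0];p,q=o1+s[0]*d1,o2+s[1]*d2
    return (p+q)/2,np.linalg.norm(p-q)
def go(P,yaw=None):
    """tool-frame shift (mm) from measured pose to world TCP P; turn for tool x heading yaw (deg)"""
    s=manip.sense();r=R.from_quat(s["tool_rot"]).as_matrix()
    sh=1000*r.T@(np.array(P)-s["tcp_pos"]);t=None
    if yaw is not None:
        v=r.T@[np.cos(np.radians(yaw)),np.sin(np.radians(yaw)),0];t=np.degrees(np.arctan2(v[1],v[0]))
    return sh.round(1),t
E
python3 - <<'E'
from h import *
np.set_printoptions(precision=4,suppress=True)
print(tri([330.5,199.5],[358.05,201.15]))
print("hinge",tri([341,194.7],[357.2,188.6]))
print("lid",atz("top",[318.3,201.2],.111))
print("hubtop",atz("top",[357.5,211.3],.135), "scene hub",atz("scene",[270+238/400*90,170+185/400*90],.135))
for P in ([.42,.25,.26],[.49,-.2,.25]): print(go(P,180))
E
```

```text
(array([ 0.4919, -0.2023,  0.1562]), np.float64(0.004397954290889802))
hinge (array([ 0.5361, -0.2018,  0.1509]), np.float64(0.006944827159917874))
lid [ 0.4992 -0.0683  0.111 ]
hubtop [ 0.459  -0.1997  0.135 ] scene hub [ 0.4564 -0.2121  0.135 ]
(array([-319.4, -255. ,  -28.7]), np.float64(-18.436819203426335))
(array([-528.1, -659.7,  -18.7]), np.float64(-18.436819203426335))
```

>>> step_arm(targets="-50 -40 -15 -6;-100 -80 -29 -12;-150 -120 -29 -18.4;-200 -160 -29 -18.4;-240 -192 -29 -18.4;-280 -224 -29 -18.4;-319 -255 -29 -18.4;-345 -295 -29 -18.4;-365 -335 -29 -18.4;-385 -375 -29 -18.4;-405 -415 -29 -18.4;-425 -455 -29 -18.4", gripper=0.35)

```text
t: 2.0
tcp_pos: [0.4517, 0.0591, 0.2606]
tool_rot: [0.0, 1.0, -0.0, 0.001]
force: [1.6, 0.4, 0.3]
finger_gap: 0.649
gripper_force: 0.0
```

Run:
```python
from h import *
s=manip.sense();print(s["t"],s["tcp_pos"],s["tool_rot"],s["q"],s["finger_gap"]);print(go([.487,-.201,.25],180))
```

```text
2.0 [0.45173604 0.05911257 0.26064052] [ 3.27229586e-04  9.99999763e-01 -3.51348707e-05  6.04422023e-04] [-1.16048565e-01  2.57899112e-01  1.80425120e+00  7.91912134e-05
  1.07823347e+00 -1.68622784e+00] 0.6490997532501503
(array([ -35.4, -260.1,   10.7]), np.float64(-0.03750020314246905))
```

>>> step_arm(targets="-5 -40 0 0;-12 -85 0 0;-20 -130 0 0;-25 -175 0 0;-30 -215 0 0;-30 -228 5 0;-30 -228 10 0;-30 -228 10 0")

```text
t: 2.8
tcp_pos: [0.4799, -0.1654, 0.2492]
tool_rot: [0.0, 1.0, 0.001, -0.001]
force: [0.5, 2.0, 0.2]
finger_gap: 0.649
gripper_force: 0.0
```

Run:
```python
from h import *
im=save("scene","s1");s=manip.sense();print(s["t"],s["tcp_pos"],s["q"],s["force"],s["finger_gap"])
im2=save("top","t1")
A=cv2.resize(im[130:240,270:380],(400,400),interpolation=cv2.INTER_CUBIC);B=cv2.resize(im2[160:240,310:390],(400,400),interpolation=cv2.INTER_CUBIC)
cv2.imwrite("pics/z1.png",np.hstack([A,B])[:,:,::-1])
print(proj("scene",s["tcp_pos"]),proj("scene",[.487,-.201,.152]))
```

```text
2.85 [ 0.480159   -0.16503197  0.24962805] [-5.51808773e-01  3.47465211e-01  1.69875633e+00  6.64088432e-04
  1.09823714e+00 -2.12315085e+00] [-0.75549361  0.54912053 -0.04957281] 0.6525508750637954
[np.float64(318.23131981416014), np.float64(170.47205985550912)] [np.float64(328.34025159800325), np.float64(201.21797990376584)]
```

View pics/z1.png

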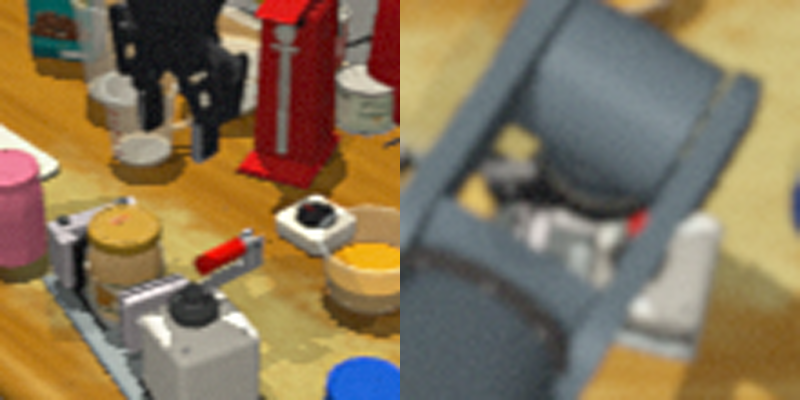

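The gripper now hovers over the vise, pointing down, and the grip is still folded below it (scene crop 220,255). I'll descend and grasp it.

>>> step_arm(targets="-6 -18 0 0;-12 -36 10 0;-12 -36 40 0;-12 -36 70 0;-12 -36 95 0;-12 -36 108 0;-12 -36 114.5 0;-12 -36 114.5 0")

```text
t: 3.7
tcp_pos: [0.4931, -0.2034, 0.1347]
tool_rot: [0.0, 1.0, 0.0, -0.001]
force: [0.5, 0.2, 0.6]
finger_gap: 0.645
gripper_force: 0.0
```

>>> step_arm(targets="0 0 0 0;0 0 0 0;0 0 0 0;0 0 0 0;0 0 0 0", gripper=0.9, squeeze=25)

```text
t: 4.2
tcp_pos: [0.4936, -0.2027, 0.1366]
tool_rot: [0.001, 1.0, -0.0, 0.001]
force: [1.2, 2.7, 4.5]
finger_gap: 0.206
gripper_force: 24.4
```

Run:
```python
from h import *
im=save("scene","s2");s=manip.sense();print(s["t"],s["tcp_pos"],s["q"],s["force"],s["ft_torque"],s["finger_gap"],s["gripper_force"])
cv2.imwrite("pics/z2.png",cv2.resize(im[130:240,270:380],(500,500),interpolation=cv2.INTER_CUBIC)[:,:,::-1])
```

```text
4.25 [ 0.4936152  -0.2027217   0.13654744] [-5.99654448e-01  5.41900146e-01  1.75185987e+00  1.00054678e-03
  8.46463248e-01 -2.16985527e+00] [0.97193013 2.7754815  4.79881499] [ 0.39354395 -0.16954607 -0.26895592] 0.2025779249182052 24.37752195807235
```

View pics/z2.png

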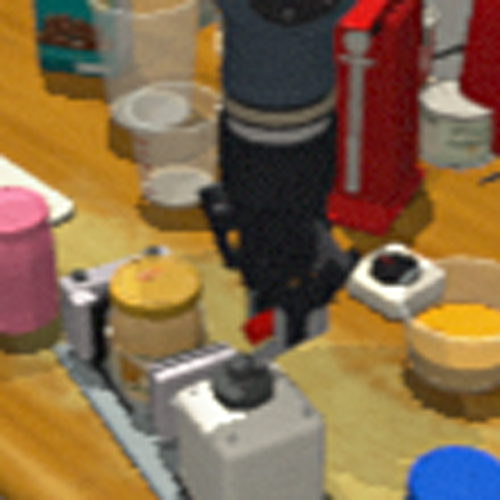

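The fingers hold the red sleeve: the gap is 17 mm and only the free end shows, at crop (258,327). I'll swing it up along an arc.

>>> step_arm(targets="-0.5 0 -6.3 0;-2.2 0 -12.3 0;-4.8 0 -18 0;-8.4 0 -23.1 0;-12.9 0 -27.6 0;-12.9 0 -27.6 0")

```text
t: 4.85
tcp_pos: [0.5043, -0.2024, 0.1636]
tool_rot: [-0.0, 1.0, 0.001, -0.002]
force: [-5.4, 0.2, -1.9]
finger_gap: 0.203
gripper_force: 24.9
```

>>> step_arm(targets="-5 0 -3.6 0;-10.8 0 -6.2 0;-16.8 0 -7.9 0;-23.1 0 -8.4 0;-23.1 0 -8.4 0")

```text
t: 5.35
tcp_pos: [0.5268, -0.2026, 0.173]
tool_rot: [-0.001, 1.0, 0.0, -0.003]
force: [-7.7, 0.3, 5.9]
finger_gap: 0.199
gripper_force: 24.4
```

>>> step_arm(targets="-2 0 0 0;-4 0 0 0;-4 0 0 0")

```text
t: 5.65
tcp_pos: [0.5304, -0.2026, 0.1733]
tool_rot: [-0.001, 1.0, 0.0, -0.003]
force: [-9.1, 0.6, 5.5]
finger_gap: 0.198
gripper_force: 24.0
```

Run:
```python
from h import *
im=save("scene","s3");s=manip.sense();print(s["t"],s["tcp_pos"],s["q"],s["force"],s["ft_torque"],s["finger_gap"],s["gripper_force"])
cv2.imwrite("pics/z3.png",cv2.resize(im[130:240,270:380],(500,500),interpolation=cv2.INTER_CUBIC)[:,:,::-1])
```

```text
5.7 [ 0.53032956 -0.20263972  0.17326436] [-0.56002263  0.52763542  1.631395   -0.00392025  0.9881011  -2.13026188] [-9.24252377  1.17500688  6.05051345] [ 0.08077955  1.70913133 -0.02022246] 0.19855196677024725 23.991755357128568
```

View pics/z3.png

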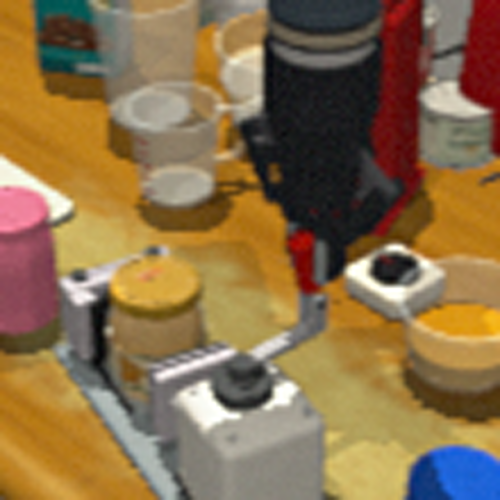

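The grip is nearly upright, from its hinge at crop (313,310) to its top at (300,238), leaning a little toward the hub. I'll keep pushing until it meets the stop.

>>> step_arm(targets="-2 0 0 0;-4 0 0 0;-4 0 0 0")

```text
t: 6.0
tcp_pos: [0.5347, -0.2027, 0.1733]
tool_rot: [-0.001, 1.0, -0.0, -0.003]
force: [-7.5, -0.2, 5.4]
finger_gap: 0.201
gripper_force: 23.8
```

>>> step_arm(targets="-2 0 0 0;-4 0 0 0;-4 0 0 0")

```text
t: 6.3
tcp_pos: [0.5398, -0.2027, 0.1731]
tool_rot: [-0.0, 1.0, 0.0, -0.002]
force: [-6.4, 0.5, 2.9]
finger_gap: 0.189
gripper_force: 22.2
```

```bash
cat >> h.py <<'E'
def red(im,x0,x1,y0,y1):
    im=im.astype(int);m=np.zeros(im.shape[:2],bool);m[y0:y1,x0:x1]=True
    m&=(im[:,:,0]>100)&(im[:,:,1]<70)&(im[:,:,2]<70);p=np.argwhere(m)[:,::-1]
    for r in np.unique(p[:,1]): q=p[p[:,1]==r,0];print(r,q.min(),q.max())
E
python3 - <<'E'
from h import *
im3=cv2.imread("pics/s3.png")[:,:,::-1];print("s3");red(im3,328,346,178,202)
im=save("scene","s4");print("s4");red(im,328,346,178,202)
s=manip.sense();print(s["tcp_pos"],s["force"])
for r in manip.mark_of("scene","fold_hinge")[:2]: print(r, atz("scene",r["position"],.152))
for x in (.5265,.5295,.534): print(proj("scene",[x,-.202,.152]),proj("scene",[x,-.202,.164]),proj("scene",[x,-.202,.21]))
cv2.imwrite("pics/z4.png",cv2.resize(im[165:215,310:360],(500,500),interpolation=cv2.INTER_CUBIC)[:,:,::-1])
E
```

```text
s3
181 334 337
182 334 338
183 333 338
184 333 338
185 334 338
186 335 337
187 335 338
188 334 337
189 335 337
190 335 338
191 335 338
192 335 339
193 336 340
194 336 338
s4
180 336 340
181 336 341
182 336 340
183 336 340
184 336 340
185 336 340
186 336 340
187 336 340
188 336 340
189 336 340
190 336 340
191 336 340
192 336 340
193 337 340
[ 0.53978667 -0.2027314   0.17310555] [-5.49050377  1.12410987  2.70791731]
{'position': [337.9, 195.7], 'p': 0.62} [ 0.52772668 -0.20127555  0.152     ]
[np.float64(337.7845971774168), np.float64(195.96644246072418)] [np.float64(337.8509173996734), np.float64(192.85371709519268)] [np.float64(338.1130242448667), np.float64(180.5517886976005)]
[np.float64(338.4709959632636), np.float64(195.56444436025888)] [np.float64(338.5415145772629), np.float64(192.45350288214104)] [np.float64(338.8202022093004), np.float64(180.1591473244278)]
[np.float64(339.4970707009022), np.float64(194.96351075726983)] [np.float64(339.5738432411102), np.float64(191.85524876639957)] [np.float64(339.87722693886695), np.float64(179.5722630291474)]
```

View pics/z4.png

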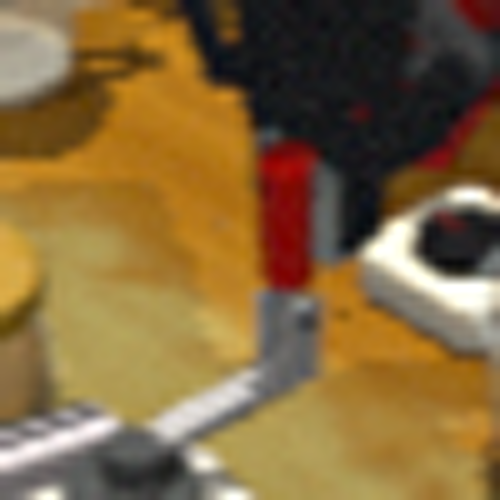

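The grip is now upright against its stop: vertical at crop column 288, with the hinge at x≈0.5275. The pads slid about 12 mm past its axis, so I'll re-centre and regrip.

>>> step_arm(targets="0 0 0 0;0 0 0 0;0 0 0 0;4 0 0 0;8 0 0 0;12 0 0 0;12 0 0 0", gripper=0.55)

```text
t: 7.1
tcp_pos: [0.5283, -0.2028, 0.1717]
tool_rot: [0.001, 1.0, 0.0, -0.0]
force: [-0.1, -0.4, 0.4]
finger_gap: 0.451
gripper_force: 0.0
```

>>> step_arm(targets="0 0 0 0;0 0 0 0;0 0 0 0;0 0 0 0", gripper=0.95, squeeze=40)

```text
t: 7.5
tcp_pos: [0.5291, -0.2028, 0.1719]
tool_rot: [0.0, 1.0, 0.0, -0.0]
force: [-0.8, 0.7, 2.2]
finger_gap: 0.207
gripper_force: 39.0
```

```bash
cat >> h.py <<'E'
H=np.array([.4625,-.1995])
def rows(a0,a1,n,r=.065,H=H):
    """world clockwise arc from angle a0 to a1 (deg): tool shifts mm (tool x=-X, y=+Y) from point at a0"""
    a=np.radians(np.linspace(a0,a1,n+1)[1:]);b=np.radians(a0)
    return "; ".join(f"{-1000*r*(np.cos(t)-np.cos(b)):.1f} {1000*r*(np.sin(t)-np.sin(b)):.1f} 0 0" for t in a)
E
python3 - <<'E'
from h import *
im=save("scene","s5");red(im,328,346,178,202)
s=manip.sense();print(s["t"],s["tcp_pos"],s["force"],s["finger_gap"],s["q"][5])
d=s["tcp_pos"][:2]-H;print(np.linalg.norm(d),np.degrees(np.arctan2(d[1],d[0])))
print(rows(-3,-43,8))
E
```

```text
180 336 338
181 336 338
182 336 339
183 336 338
184 337 338
185 337 338
186 336 338
187 336 338
188 337 338
189 336 338
190 336 338
191 336 338
192 336 338
193 337 339
7.55 [ 0.52914415 -0.20279114  0.17193201] [-0.88764785  0.89382592  2.85574365] 0.20764353724408313 -2.1334739047782887
0.06672536918466254 -2.8271892464532464
0.5 -5.6 0 0; 1.6 -11.2 0 0; 3.1 -16.7 0 0; 5.1 -22.0 0 0; 7.5 -27.1 0 0; 10.4 -32.0 0 0; 13.7 -36.6 0 0; 17.4 -40.9 0 0
```

>>> step_arm(targets="0.5 -5.6 0 0; 1.6 -11.2 0 0; 3.1 -16.7 0 0; 5.1 -22.0 0 0; 7.5 -27.1 0 0; 10.4 -32.0 0 0; 13.7 -36.6 0 0; 17.4 -40.9 0 0; 17.4 -40.9 0 0")

```text
t: 8.45
tcp_pos: [0.5112, -0.2455, 0.172]
tool_rot: [0.0, 1.0, -0.001, -0.0]
force: [0.4, -1.1, 2.8]
finger_gap: 0.208
gripper_force: 39.8
```

```bash
cat >> h.py <<'E'
def feel(n=4):
    F=[]
    for _ in range(n): manip.snapshot("scene"); s=manip.sense();F.append(s["force"])
    F=np.mean(F,0);d=s["tcp_pos"][:2]-H;r=np.linalg.norm(d);u=d/r;t=np.array([u[1],-u[0]])
    print("t",round(s["t"],2),"ang %.1f r %.1f mm radial %.1f tang %.1f Fz %.1f"%(np.degrees(np.arctan2(d[1],d[0])),r*1000,F[:2]@u,F[:2]@t,F[2]),"gap",round(s["finger_gap"],3),"q6",round(s["q"][5],2),s["tcp_pos"].round(4))
E
python3 - <<'E'
from h import *
feel(2); print(rows(-43,-93,10))
E
```

```text
t 8.55 ang -43.2 r 67.0 mm radial 1.3 tang 1.5 Fz 1.9 gap 0.204 q6 -2.21 [ 0.5113 -0.2454  0.172 ]
4.0 -4.0 0 0; 8.4 -7.6 0 0; 13.1 -10.8 0 0; 18.0 -13.6 0 0; 23.2 -15.9 0 0; 28.5 -17.8 0 0; 34.0 -19.2 0 0; 39.6 -20.2 0 0; 45.3 -20.6 0 0; 50.9 -20.6 0 0
```

>>> step_arm(targets="4.0 -4.0 0 0; 8.4 -7.6 0 0; 13.1 -10.8 0 0; 18.0 -13.6 0 0; 23.2 -15.9 0 0; 28.5 -17.8 0 0; 34.0 -19.2 0 0; 39.6 -20.2 0 0; 45.3 -20.6 0 0; 50.9 -20.6 0 0")

```text
t: 9.55
tcp_pos: [0.4603, -0.2652, 0.172]
tool_rot: [0.0, 1.0, -0.001, 0.0]
force: [3.3, -2.0, 2.2]
finger_gap: 0.203
gripper_force: 39.5
```

Run:
```python
from h import *
feel(2); im=save("scene","s6"); im2=manip.snapshot("top")
for r in manip.masks_of("scene","jar")[:3]: print(r["p"],r["position"])
for r in manip.mark_of("scene","fold_hinge")[:2]: print(r,atz("scene",r["position"],.152))
cv2.imwrite("pics/z6.png",cv2.resize(im[160:235,280:355],(500,500),interpolation=cv2.INTER_CUBIC)[:,:,::-1])
print(rows(-93,-113,6))
```

```text
t 9.65 ang -92.9 r 65.5 mm radial 4.6 tang -0.7 Fz 3.7 gap 0.207 q6 -2.3 [ 0.4592 -0.2649  0.172 ]
0.97 [368.8, 249.0]
0.89 [269.9, 188.1]
0.86 [304.4, 199.6]
{'position': [335.7, 214.7], 'p': 0.53} [ 0.45837742 -0.26175266  0.152     ]
3.8 0.3 0 0; 7.5 0.8 0 0; 11.2 1.6 0 0; 14.9 2.5 0 0; 18.5 3.7 0 0; 22.0 5.1 0 0
```

View pics/z6.png

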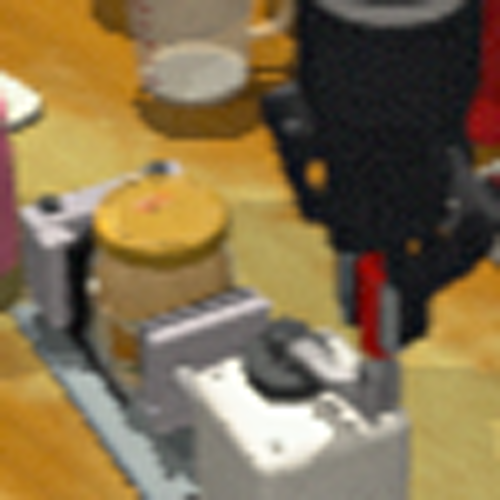

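The crank turned a quarter: the arm now points to the lower right, the grip is upright at crop (370,300), and the jaw is just short of the jar. Next I'll move in smaller arcs, tracking the lid at sub-pixel level and reading force while moving.

```bash
cat >> h.py <<'E'
H=np.array([.463,-.201]); vy=np.array([.25,.968])
def jarmove(n=3):
    ref=cv2.imread("pics/s0.png");T=cv2.GaussianBlur(cv2.cvtColor(ref,cv2.COLOR_BGR2GRAY),(0,0),.8).astype(np.float32)
    im=np.mean([manip.snapshot("scene") for _ in range(n)],0).astype(np.uint8)
    I=cv2.GaussianBlur(cv2.cvtColor(im,cv2.COLOR_RGB2GRAY),(0,0),.8).astype(np.float32)
    t=T[184:199,294:315]
    W=np.eye(2,3,dtype=np.float32);W[:,2]=[294,184]
    c,W=cv2.findTransformECC(t,I,W,cv2.MOTION_TRANSLATION,(3,200,1e-5))
    d=W[:,2]-[294,184];b=np.array([.497,-.066]);g=np.subtract(proj("scene",[*(b+.01*vy),.111]),proj("scene",[*b,.111]))
    print("jar moved %.2f mm, cross %.2f px, cc %.3f"%(10*d@g/(g@g),(d[0]*g[1]-d[1]*g[0])/np.linalg.norm(g),c))
E
python3 - <<'E'
from h import *
jarmove(); feel(1); print(rows(-92.5,-122.5,6))
E
```

```text
jar moved 1.62 mm, cross -0.12 px, cc 0.958
t 10.05 ang -93.2 r 64.0 mm radial 5.3 tang 2.6 Fz 4.9 gap 0.207 q6 -2.3 [ 0.4594 -0.2649  0.1719]
5.6 0.5 0 0; 11.2 1.5 0 0; 16.7 2.9 0 0; 22.0 4.9 0 0; 27.2 7.3 0 0; 32.1 10.1 0 0
```

>>> step_arm(targets="3.7 0.3 0 0;7.5 0.6 0 0;11.2 1.5 0 0")

```text
t: 10.35
tcp_pos: [0.4505, -0.2635, 0.172]
tool_rot: [0.0, 1.0, -0.001, 0.001]
force: [3.7, -4.4, 1.3]
finger_gap: 0.207
gripper_force: 39.6
```

Run:
```python
from h import *
jarmove(); feel(1); print(rows(-102.5,-112.5,3))
```

```text
jar moved 2.17 mm, cross -0.42 px, cc 0.965
t 10.55 ang -102.1 r 63.7 mm radial 4.1 tang -2.5 Fz 3.0 gap 0.208 q6 -2.31 [ 0.4496 -0.2632  0.172 ]
3.7 0.9 0 0; 7.3 2.1 0 0; 10.8 3.4 0 0
```

>>> step_arm(targets="3.7 0.8 0 0;7.3 1.8 0 0;10.8 3 0 0")

```text
t: 10.85
tcp_pos: [0.4394, -0.2599, 0.1719]
tool_rot: [0.0, 1.0, -0.0, 0.001]
force: [2.8, -3.4, 4.0]
finger_gap: 0.205
gripper_force: 39.6
```

Run:
```python
from h import *
jarmove(); feel(1); print(rows(-112.5,-122.5,3))
```

```text
jar moved 3.48 mm, cross -0.04 px, cc 0.953
t 11.05 ang -112.8 r 63.4 mm radial 2.1 tang -2.2 Fz 4.9 gap 0.203 q6 -2.32 [ 0.4384 -0.2595  0.1719]
3.4 1.5 0 0; 6.8 3.3 0 0; 10.1 5.2 0 0
```

>>> step_arm(targets="3.5 1.3 0 0;6.8 2.8 0 0;10.1 4.5 0 0")

```text
t: 11.35
tcp_pos: [0.4289, -0.2545, 0.1719]
tool_rot: [0.001, 1.0, 0.001, 0.001]
force: [5.3, 0.7, 5.1]
finger_gap: 0.207
gripper_force: 39.7
```

Run:
```python
from h import *
jarmove(); feel(1); print(rows(-122.5,-132.5,3))
```

```text
jar moved 8.00 mm, cross 1.93 px, cc 0.843
t 11.55 ang -123.5 r 63.3 mm radial -2.1 tang -2.2 Fz 6.7 gap 0.206 q6 -2.33 [ 0.4281 -0.2538  0.1719]
3.1 2.1 0 0; 6.1 4.4 0 0; 9.0 6.9 0 0
```

>>> step_arm(targets="2.6 2.1 0 0")

```text
t: 11.65
tcp_pos: [0.4265, -0.2526, 0.1719]
tool_rot: [0.001, 1.0, 0.0, 0.001]
force: [5.0, -0.4, 4.5]
finger_gap: 0.205
gripper_force: 39.7
```

>>> step_arm(targets="2.5 2.2 0 0")

```text
t: 11.75
tcp_pos: [0.4237, -0.2505, 0.1719]
tool_rot: [0.001, 1.0, 0.0, 0.0]
force: [3.9, 0.1, 5.3]
finger_gap: 0.205
gripper_force: 39.7
```

>>> step_arm(targets="2.4 2.4 0 0")

```text
t: 11.85
tcp_pos: [0.4212, -0.2482, 0.1719]
tool_rot: [0.0, 1.0, 0.0, 0.0]
force: [4.6, -1.3, 4.4]
finger_gap: 0.197
gripper_force: 39.7
```

>>> step_arm(targets="2.3 2.5 0 0")

```text
t: 11.95
tcp_pos: [0.4188, -0.2459, 0.1719]
tool_rot: [0.0, 1.0, -0.0, 0.0]
force: [4.9, -1.4, 4.3]
finger_gap: 0.206
gripper_force: 39.7
```

Run:
```python
from h import *
feel(1);manip.snapshot("top")
for r in manip.masks_of("top","jar")[:4]: print(r["p"],r["position"],r["pixels"].sum())
manip.snapshot("scene")
for r in manip.masks_of("scene","jar")[:4]: print(r["p"],r["position"],r["pixels"].sum())
print("tcp px",proj("scene",manip.sense()["tcp_pos"]))
```

```text
t 12.0 ang -135.4 r 63.0 mm radial -2.9 tang -3.0 Fz 6.5 gap 0.205 q6 -2.33 [ 0.4182 -0.2452  0.1718]
0.67 [315.1, 203.6] 397
0.57 [400.5, 198.9] 236
0.42 [269.1, 199.3] 30
0.92 [368.4, 245.8] 864
0.83 [301.9, 200.2] 388
0.79 [269.5, 187.5] 582
tcp px [np.float64(321.64026011396976), np.float64(212.87071592417874)]
```

>>> step_arm(targets="2.2 2.6 0 0")

```text
t: 12.3
tcp_pos: [0.4169, -0.2438, 0.1719]
tool_rot: [0.0, 1.0, -0.0, 0.0]
force: [4.3, -1.5, 4.5]
finger_gap: 0.207
gripper_force: 39.7
```

>>> step_arm(targets="2.0 2.7 0 0")

```text
t: 12.4
tcp_pos: [0.4146, -0.241, 0.1719]
tool_rot: [0.0, 1.0, -0.0, 0.0]
force: [4.7, -2.3, 5.5]
finger_gap: 0.203
gripper_force: 39.8
```

>>> step_arm(targets="1.9 2.8 0 0")

```text
t: 12.5
tcp_pos: [0.4126, -0.2382, 0.1719]
tool_rot: [0.0, 1.0, -0.0, -0.0]
force: [3.2, -2.9, 5.5]
finger_gap: 0.21
gripper_force: 39.8
```

>>> step_arm(targets="1.7 2.9 0 0")

```text
t: 12.6
tcp_pos: [0.4107, -0.2353, 0.1719]
tool_rot: [0.0, 1.0, -0.0, -0.0]
force: [2.5, -3.8, 5.4]
finger_gap: 0.204
gripper_force: 39.8
```

Run:
```python
from h import *
feel(1)
im=save("scene","s7")
cv2.imwrite("pics/z7.png",cv2.resize(im[160:235,280:355],(500,500),interpolation=cv2.INTER_CUBIC)[:,:,::-1])
```

```text
t 12.65 ang -147.5 r 62.6 mm radial -0.4 tang -2.4 Fz 6.8 gap 0.207 q6 -2.33 [ 0.4102 -0.2346  0.1719]
```

View pics/z7.png

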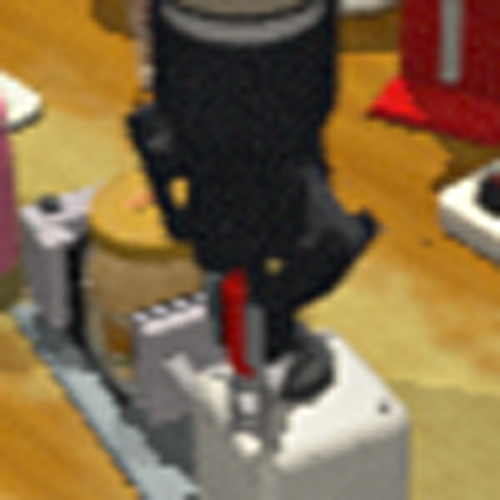

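The jar has moved left toward the end jaw (lid left edge about 92 to 88 in the crop), and the grip is still upright at crop (238,320). There is no force rise yet, so I'll continue.

>>> step_arm(targets="1.7 2.9 0 0")

```text
t: 12.8
tcp_pos: [0.4092, -0.2328, 0.1719]
tool_rot: [0.0, 1.0, -0.001, -0.0]
force: [3.0, -3.0, 4.8]
finger_gap: 0.202
gripper_force: 39.8
```

>>> step_arm(targets="1.5 3.0 0 0")

```text
t: 12.9
tcp_pos: [0.4075, -0.2297, 0.1719]
tool_rot: [0.0, 1.0, -0.001, -0.0]
force: [2.2, -4.1, 4.9]
finger_gap: 0.204
gripper_force: 39.8
```

>>> step_arm(targets="1.4 3.1 0 0")

```text
t: 13.0
tcp_pos: [0.4061, -0.2267, 0.1719]
tool_rot: [0.0, 1.0, -0.001, -0.0]
force: [2.7, -5.3, 5.0]
finger_gap: 0.204
gripper_force: 39.8
```

```bash
cat >> h.py <<'E'
def lid(n=4):
    T=cv2.GaussianBlur(cv2.cvtColor(cv2.imread("pics/s7.png"),cv2.COLOR_BGR2GRAY),(0,0),.6).astype(np.float32)
    im=np.mean([manip.snapshot("scene") for _ in range(n)],0).astype(np.uint8)
    I=cv2.GaussianBlur(cv2.cvtColor(im,cv2.COLOR_RGB2GRAY),(0,0),.6).astype(np.float32)
    W=np.eye(2,3,dtype=np.float32);W[:,2]=[291,186]
    try:
        c,W=cv2.findTransformECC(T[186:214,291:302],I,W,cv2.MOTION_TRANSLATION,(3,200,1e-5))
        b=np.array([.497,-.066]);g=np.subtract(proj("scene",[*(b+.01*vy),.09]),proj("scene",[*b,.09]));d=W[:,2]-[291,186]
        print("lid since s7 %.2f mm cc %.3f"%(10*d@g/(g@g),c))
    except cv2.error: print("ecc fail")
E
python3 - <<'E'
from h import *
feel(1); lid()
E
```

```text
t 13.05 ang -156.5 r 62.4 mm radial -1.8 tang -5.0 Fz 7.0 gap 0.205 q6 -2.32 [ 0.4057 -0.2259  0.1719]
lid since s7 1.41 mm cc 0.911
```

>>> step_arm(targets="1.2 3.1 0 0")

```text
t: 13.35
tcp_pos: [0.4051, -0.224, 0.1719]
tool_rot: [-0.0, 1.0, -0.001, -0.0]
force: [1.3, -6.4, 4.1]
finger_gap: 0.205
gripper_force: 39.8
```

>>> step_arm(targets="1.1 3.2 0 0")

```text
t: 13.45
tcp_pos: [0.4039, -0.2208, 0.1719]
tool_rot: [-0.0, 1.0, -0.001, -0.0]
force: [1.6, -6.8, 4.1]
finger_gap: 0.206
gripper_force: 39.8
```

Run:
```python
from h import *
feel(1); lid(6)
```

```text
t 13.5 ang -162.2 r 62.4 mm radial -0.5 tang -4.7 Fz 5.2 gap 0.205 q6 -2.31 [ 0.4036 -0.2201  0.1719]
lid since s7 2.19 mm cc 0.790
```

>>> step_arm(targets="0.9 3.3 0 0")

```text
t: 13.9
tcp_pos: [0.4031, -0.2179, 0.1719]
tool_rot: [-0.0, 1.0, -0.002, -0.0]
force: [0.7, -6.6, 3.9]
finger_gap: 0.205
gripper_force: 39.8
```

>>> step_arm(targets="0.2 1 0 0")

```text
t: 14.0
tcp_pos: [0.4027, -0.2165, 0.1719]
tool_rot: [-0.0, 1.0, -0.001, -0.0]
force: [0.1, -7.3, 3.4]
finger_gap: 0.205
gripper_force: 39.8
```

Run:
```python
from h import *
feel(2); lid(4)
s=manip.sense();a=np.degrees(np.arctan2(*(s["tcp_pos"][:2]-H)[::-1]));print(a,s["tool_rot"],s["q"])
```

```text
t 14.1 ang -165.7 r 62.3 mm radial 1.0 tang -6.2 Fz 4.6 gap 0.207 q6 -2.31 [ 0.4026 -0.2164  0.1719]
lid since s7 2.43 mm cc 0.709
-165.63753089318317 [-1.83844763e-04  9.99999353e-01 -1.04512133e-03 -4.10478312e-04] [-0.73708755  0.40019951  1.90489827 -0.00283017  0.83569941 -2.30635432]
```

Run:
```python
from h import *
from scipy.optimize import least_squares
P=np.array([[.5291,-.2028],[.5113,-.2454],[.4592,-.2649],[.4384,-.2595],[.4182,-.2452],[.4102,-.2346],[.4026,-.2164]])
for fr in (0,1):
    f=least_squares(lambda v:np.linalg.norm(P-v[:2],axis=1)-(v[2] if fr else .065),[.463,-.2,.065]).x
    d=P[-1]-f[:2];phi=np.degrees(np.arctan2(d[1],d[0]));print(f,phi,go([*P[-1],.172],phi))
```

```text
[ 0.46486788 -0.19995064  0.065     ] -165.20217506118445 (array([ 0.1,  0. , -0.1]), np.float64(-14.776688988991141))
[ 0.46490174 -0.20099502  0.06421651] -166.1113905131384 (array([ 0.1,  0. , -0.1]), np.float64(-13.867474262540357))
```

>>> step_arm(targets="0 0 0 0;0 0 0 0;0 0 0 -5;0 0 0 -10;0 0 0 -14.3;0 0 0 -14.3", gripper=0.6)

```text
t: 14.9
tcp_pos: [0.4015, -0.2137, 0.1709]
tool_rot: [-0.124, 0.992, 0.002, -0.002]
force: [-0.4, 0.3, -0.6]
finger_gap: 0.404
gripper_force: 0.0
```

Run:
```python
from h import *
feel(1); im=manip.snapshot("scene");red(im,300,330,190,230);s=manip.sense();print(s["tcp_pos"])
for z in (.164,.18,.21): print(z,proj("scene",[.4026,-.2164,z]))
```

```text
t 14.95 ang -168.0 r 62.6 mm radial -0.2 tang -0.1 Fz -0.6 gap 0.399 q6 -2.55 [ 0.4017 -0.214   0.171 ]
199 308 311
200 307 311
201 307 312
202 308 312
203 308 312
204 308 312
205 308 312
206 307 312
207 308 312
208 308 312
209 308 312
210 308 312
211 308 312
212 308 312
213 308 312
214 309 311
[ 0.40203891 -0.2143123   0.1711865 ]
0.164 [np.float64(310.8550110892922), np.float64(212.7081473097198)]
0.18 [np.float64(310.707979555825), np.float64(208.38156222596902)]
0.21 [np.float64(310.42503785799255), np.float64(200.0556521266471)]
```

The grip stands upright at column 310, which matches the projected position. I'll regrip centred and fold it.

>>> step_arm(targets="0 -1.2 0 0;0 -2.3 0 0;0 -2.3 0 0")

```text
t: 15.3
tcp_pos: [0.4037, -0.2179, 0.1718]
tool_rot: [-0.124, 0.992, 0.0, -0.0]
force: [-0.2, -0.3, -0.3]
finger_gap: 0.396
gripper_force: 0.0
```

>>> step_arm(targets="0 0 0 0;0 0 0 0;0 0 0 0;0 0 0 0", gripper=0.95, squeeze=25)

```text
t: 15.7
tcp_pos: [0.4036, -0.2179, 0.1719]
tool_rot: [-0.124, 0.992, -0.0, -0.0]
force: [-0.7, -0.1, 0.8]
finger_gap: 0.209
gripper_force: 24.8
```

>>> step_arm(targets="-6.6 0 0.6 0;-13 0 2.3 0;-19 0 5.1 0;-24.4 0 8.9 0;-29.1 0 13.6 0;-29.1 0 13.6 0")

```text
t: 16.3
tcp_pos: [0.4329, -0.2101, 0.1587]
tool_rot: [-0.124, 0.992, 0.0, 0.001]
force: [1.4, 2.8, 4.8]
finger_gap: 0.211
gripper_force: 24.4
```

>>> step_arm(targets="-3.8 0 5.4 0;-6.6 0 11.4 0;-8.3 0 17.8 0;-8.9 0 24.4 0;-8.9 0 24.4 0")

```text
t: 16.8
tcp_pos: [0.4446, -0.2073, 0.1347]
tool_rot: [-0.123, 0.992, -0.0, 0.004]
force: [10.0, 9.1, 4.6]
finger_gap: 0.204
gripper_force: 26.1
```

Run:
```python
from h import *
feel(1); im=save("scene","s8");red(im,295,345,190,230);s=manip.sense();print(s["tcp_pos"],s["force"])
a=np.radians(14.3);h=np.array([.4026,-.2164]);u=np.array([np.cos(a),np.sin(a)])
for d in (.012,.035,.058): print(d,proj("scene",[*(h+d*u),.152]))
```

```text
t 16.85 ang -161.1 r 19.4 mm radial -12.8 tang 5.5 Fz 4.5 gap 0.206 q6 -2.49 [ 0.4446 -0.2073  0.1348]
193 340 340
199 318 318
200 318 319
201 318 319
202 317 320
203 317 319
204 316 320
205 315 320
206 314 320
207 314 320
208 313 320
209 313 318
210 312 318
211 312 317
212 314 317
213 315 316
[ 0.44457586 -0.20724844  0.13479052] [9.61365994 9.41469162 4.02187868]
0.012 [np.float64(313.2672500707052), np.float64(213.65876203442517)]
0.035 [np.float64(317.58992775340676), np.float64(209.4480675396654)]
0.058 [np.float64(321.7949515227206), np.float64(205.35197901873775)]
```

>>> step_arm(targets="0 0 0 0;0 0 0 0;0 0 0 0;0 0 -15 0;0 0 -40 0;0 0 -60 0;0 0 -60 0", gripper=0.55)

```text
t: 17.6
tcp_pos: [0.4417, -0.2097, 0.1959]
tool_rot: [-0.124, 0.992, -0.002, 0.002]
force: [0.9, -0.8, 0.4]
finger_gap: 0.45
gripper_force: 0.0
```

Run:
```python
from h import *
feel(1); im=save("scene","s9");red(im,300,330,190,230);print(manip.sense()["tcp_pos"])
cv2.imwrite("pics/z9.png",cv2.resize(im[160:235,280:355],(500,500),interpolation=cv2.INTER_CUBIC)[:,:,::-1])
```

```text
t 17.65 ang -159.9 r 23.5 mm radial 0.1 tang 0.1 Fz -1.1 gap 0.452 q6 -2.49 [ 0.4409 -0.2091  0.1946]
200 318 320
201 318 322
202 317 322
203 317 322
204 316 321
205 316 320
206 315 320
207 314 319
208 313 319
209 313 319
210 312 318
211 312 317
212 314 317
213 315 316
[ 0.44023779 -0.2085094   0.19363816]
```

View pics/z9.png

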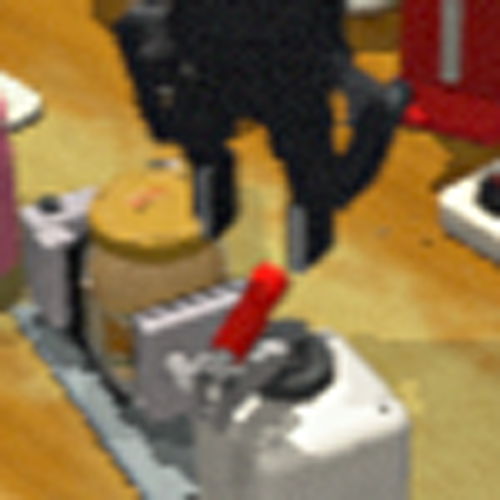

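The grip is still tilted up about 25°, with its free end at crop (270,272), because the pads slipped. I'll press it down from above with the fingers shut.

>>> step_arm(targets="0 0 -12 0;-3 1 -12 0;-6.6 1.6 -12 0;-6.6 1.6 -12 0;-6.6 1.6 -12 0;-6.6 1.6 -12 0", gripper=1)

```text
t: 18.3
tcp_pos: [0.4463, -0.205, 0.2053]
tool_rot: [-0.124, 0.992, 0.0, -0.0]
force: [-0.1, -0.3, 0.0]
finger_gap: 0.002
gripper_force: 0.0
```

>>> step_arm(targets="0 0 8 0;0 0 14 0;0 0 20 0;0 0 25 0;0 0 30 0;0 0 35 0")

```text
t: 18.9
tcp_pos: [0.4475, -0.2056, 0.1709]
tool_rot: [-0.124, 0.992, -0.001, 0.001]
force: [2.3, 0.7, 2.9]
finger_gap: 0.004
gripper_force: 1.3
```

>>> step_arm(targets="0 0 3 0;0 0 6 0;0 0 9 0;0 0 9 0")

```text
t: 19.3
tcp_pos: [0.4461, -0.205, 0.1614]
tool_rot: [-0.124, 0.992, 0.0, -0.0]
force: [-0.1, -0.1, 0.0]
finger_gap: 0.002
gripper_force: 0.3
```

>>> step_arm(targets="0 0 1.5 0;0 0 1.5 0")

```text
t: 19.5
tcp_pos: [0.4463, -0.2054, 0.1606]
tool_rot: [-0.124, 0.992, -0.0, -0.0]
force: [-0.3, 1.0, 5.4]
finger_gap: -0.001
gripper_force: 2.3
```

>>> step_arm(targets="0 0 1.5 0;0 0 2.5 0;0 0 2.5 0")

```text
t: 19.8
tcp_pos: [0.4469, -0.2065, 0.1596]
tool_rot: [-0.125, 0.992, -0.002, 0.0]
force: [-1.7, -0.5, 14.0]
finger_gap: 0.001
gripper_force: 7.0
```

Run:
```python
from h import *
feel(2);im=manip.snapshot("scene");red(im,300,330,190,230)
```

```text
t 19.9 ang -161.4 r 17.0 mm radial 2.5 tang -0.2 Fz 14.2 gap -0.002 q6 -2.48 [ 0.4468 -0.2064  0.1596]
205 323 323
206 322 323
207 317 323
208 316 322
209 314 321
210 313 321
211 312 320
212 312 319
213 315 318
214 315 317
215 315 316
```

The force rises stiffly at z≈0.160, so the grip is flat at its stop. I'll retreat upward and check by numbers.

>>> step_arm(targets="0 0 -20 0;0 0 -50 0;0 0 -90 0;0 0 -120 0;0 0 -120 0;0 0 -120 0")

```text
t: 20.55
tcp_pos: [0.446, -0.205, 0.2778]
tool_rot: [-0.124, 0.992, -0.0, -0.0]
force: [0.2, -0.0, -0.9]
finger_gap: -0.003
gripper_force: 0.0
```

Run:
```python
from h import *
feel(1);im=save("scene","s10");red(im,300,330,190,230)
a=np.radians(14.3);h=np.array([.4026,-.2164]);u=np.array([np.cos(a),np.sin(a)])
for d in (.012,.035,.058): print(d,proj("scene",[*(h+d*u),.152]))
jarmove()
for q in ("fold_hinge","grip"):
    for r in manip.mark_of("scene",q)[:1]: print(q,r,atz("scene",r["position"],.152))
s=manip.sense();print(s["tcp_pos"],s["force"])
```

```text
t 20.6 ang -168.4 r 17.9 mm radial 0.2 tang -0.0 Fz -1.4 gap -0.0 q6 -2.48 [ 0.4455 -0.2046  0.2768]
204 320 321
205 318 322
206 317 323
207 316 323
208 315 322
209 315 321
210 314 320
211 313 319
212 312 319
213 315 317
214 315 317
215 315 316
0.012 [np.float64(313.2672500707052), np.float64(213.65876203442517)]
0.035 [np.float64(317.58992775340676), np.float64(209.4480675396654)]
0.058 [np.float64(321.7949515227206), np.float64(205.35197901873775)]
jar moved 9.93 mm, cross -0.03 px, cc 0.943
fold_hinge {'position': [309.1, 216.4], 'p': 0.64} [ 0.397201   -0.21435789  0.152     ]
grip {'position': [315.1, 208.7], 'p': 0.5} [ 0.43352487 -0.20007454  0.152     ]
[ 0.44603976 -0.20492463  0.27676049] [ 0.39189553 -0.95490507 -0.77265172]
```

```bash
python3 -c "
from station import manip
print(manip.sign_off())"
```

```text
the job is handed in; nothing more can be done
None
```

I clamped the jar against the end jaw at roughly 20 N, judged from the crank force and how far the jar moved. The red grip is folded flat, the gripper is clear, and the job was handed in at about 21 s.

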